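# Load the filter and click the filter slide into its notch

## Task

Pick the round glass-windowed filter out of the parts bin, seat it fully in the round pocket of the filter slide's black carriage while the carriage is still near its loading end, and let it go. Then take the carriage by its upright tab and slide it towards the index block until you feel its spring ball click into the notch between the two ribs, without running on through the notch, and finish while still gripping the tab with the carriage held at rest in the notch. Leave the other pieces in the bin and do not knock over the lidded jar beside the slide.

Things in the scene. Friction and masses are not known exactly. Their poses are not given: they have to be found in the camera images.
- filter: The filter: a plain aluminium round barrel, 32 mm diameter, 20 mm high, with a 24 mm dark glass window in its top; about 45 g (0.7 to 1.4 times that). Origin: centre of its underside, z up. Lies flat somewhere in the bin, at least 28 mm free on each side of it along the bin's y, 21 mm along its x.
- bin: Open grey plastic parts bin, fixed: 190 mm (its x) by 276 mm (its y), 40 mm high, walls and floor 4 mm. Origin: centre of its underside. The filter and five other pieces stand in it, in two rows of three places about 75 mm apart, any piece in any place.
- pocket (a point): Floor centre of the carriage's pocket: a round hole 36 mm wide, 7 mm deep, slightly chamfered, open on top; the seated filter stands 13 mm out of it. The carriage's flat top is 7 mm above this point, 44 mm above the bench. Axes: y along the rail towards the index block, z up. The tab's axis is 65 mm behind (-y).
- tab (a point): Grip point on the carriage's tab: an aluminium post 16 by 16 mm, 30 mm up from the carriage's flat top (its top 74 mm above the bench), sides along and across the rail; the point is on its axis, 10 mm below its top. Axes as for the pocket. The carriage, a black plastic block 60 mm wide and 108 mm long, slides along y only, friction about 1 N.
- ball_line (a point): Rest centre of the steel spring ball (8 mm) in the carriage's side, beside the pocket's centre, 5 mm proud. It meets the first rib about 12 mm before the notch; pushing it over takes 5 to 12 N, falling to 1 N at the crest 6 mm before the notch; then it pulls the carriage on and centres it in the notch, where some 5 N resist either way.
- notch (a point): Notch of the index block (steel, 44 mm long, beside the rail, top level with the carriage's save a 7 mm screw head), at the ball's height and side, between two upright round ribs of 5 mm radius, 6 mm before and 6 mm after it along the rail. The carriage is in the notch when ball_line is at this point. y: along the rail, in the sliding direction.
- carriage (a joint): Travel of the carriage along the rail (m): 0 at the loading end, growing towards the index block, at most 0.20; starts between 0 and 0.03. The notch lies between 0.09 and 0.155; past the second rib's crest the carriage has run through.
- square_mount: Aluminium square block 30 by 30 mm, 20 mm high, with a dark round spot. Its origin is the centre of its underside; it stands upright on the bin floor. Leave it in the bin.
- collar: Flat aluminium ring, 44 mm outside, 26 mm hole, 10 mm high. Its origin is the centre of its underside; it stands upright on the bin floor. Leave it in the bin.
- spacer: Slim plain aluminium cylinder, 20 mm diameter, 32 mm high. Its origin is the centre of its underside; it stands upright on the bin floor. Leave it in the bin.
- vial: Small glass vial with a white cap, 22 mm diameter, 42 mm high. Its origin is the centre of its underside; it stands upright on the bin floor. Leave it in the bin.
- stub: Aluminium flanged stub: 38 mm disc 6 mm thick with a 16 mm stem, 22 mm high in all. Its origin is the centre of its underside; it stands upright on the bin floor. Leave it in the bin.
- buffer_jar: Glass jar with white lid, 68 mm diameter, 85 mm high, loose on the bench left of the slide. Origin: centre of its underside.

How it is judged:
By the outcome, as a careful person would: the job done as asked, in the order asked, and still so for the second after the job is handed in, while the arm keeps its last pose, push and grip.
It also fails if it takes over 59 s, if anything falls off the work surface, if the arm or the gripper's body presses on something with over 40 N, if the wrist force passes 120 N, or if a joint passes its speed limit or range.

## Robot

A 6-joint arm with a two-finger parallel gripper is mounted at the origin on the work surface. World frame = base frame: x ahead of the robot, y to its left, z up, the work surface at z = 0. Lengths are in m, angles in rad, forces in N, time in s.
With the tool pointing down it reaches from about 0.25 to 0.85 m from the base axis. Payload 12.5 kg.
Tool frame: the origin (TCP) lies between the finger pads, 19 mm behind the fingertips; this is the grasp point; z points along the fingers, y is the line along which they close (so a half turn about z gives the same grasp; the last joint's range is limited). The gripper opens to 93 mm and grips with 3 to 60 N. Pads are 15 mm wide; open, the fingers measure 128 mm over their backs; the gripper's body (75 mm by 188 mm) begins 65 mm behind the grasp point.
Start: joints at [1.019, 0.351, 1.652, -0, 1.139, -0.085], TCP at [0.247, 0.491, 0.237] pointing down, gripper open.
Joint ranges: [-2.75, 2.75], [-0.79, 2.1], [0.01, 2.65], [-1.57, 4.71], [0.07, 3.14], [-2.87, 2.87]. Speed limits (rad/s): [2.22, 2.22, 2.79, 3.14, 3.14, 3.14].

## Interface

Orientations are given as a rotation vector (axis times angle).
In Python, from plant import sensors, vision, ticket gives the robot as it stands.
- The arm moves only by the tool drive_tool, never from a script. Its argument "rows" is a list of rows, each an object of numbers: "tx", "ty", "tz": the shift along the world's x, y, z in units of 30 mm (1.0 is 30 mm); "twist": the turn about the world's z in units of 6 degrees (1.0 is 6 degrees). A call has exactly 10 rows; each row is the pose to reach, as a shift and turn from the pose commanded when the call began; what a row does not reach only later rows make up. A row lasts 1/12 s, in which the tool goes at most 41.7 mm and 7.16 degrees, less where a joint would pass 70% of its speed; a pose out of reach is approached as far as the arm can. A call with a gripper value outside its range is refused whole. "fingers" is the opening, from 0 (shut) to 1 (fully open), set as the call begins (left out, the last holds). The fingers move at their own pace and stop on an object; "squeeze" is the grip in N (left out, the last holds). Time passes only in rows, so rows that repeat a pose let the fingers close, or fill a call up. It gives the time, the measured TCP pose, the force, the opening and the grip force at its end, in the units of the state.
- sensors.get_state(): the state, without advancing time (a new reading comes with each control period).
- vision.camera(name): name is "scene" or "top"; returns the picture (480x640x3 uint8, red, green, blue); there is no depth.
- vision.camera_model(name): a dict with "vertical_fov" (degrees; the focal length in pixels is half the picture's height over the tangent of half this angle, whatever the lens; pixels are square), "cx", "cy" (the principal point, pixels), "k1" (the pictures are not rectified: a ray, as slopes to the right and down, at radius r is drawn at 1 + k1 r^2 times it, then the intrinsics apply), "cam_to_world" (4x4, takes a point from camera to world coordinates). Camera axes: x right, y up, looking along -z (the intrinsics and any distortion apply to the point x, -y, -z); pixel columns grow to the right and rows downward; lengths in m; the calibration is good to about 2 mm. A picture is of the moment at which its call begins. camera_model takes no time and is no camera call.
- ticket.close_job(): hands the job in; it is judged then, once.
The state is a dict: "time_s": time; "q": joint angles; "joint_velocities": joint speeds; "effort": joint torques, N m; "position": TCP position; "ee_rot": TCP orientation; "wrist_force": force on the tool from outside, world axes, zero at the start; "wrist_torque": the same for the moment, N m; "width": finger opening in m; "gripper_force": force on a finger pad.
Only numpy, scipy, OpenCV 4.12 (cv2) and the standard library are available. Lean on these libraries where they do the work, as an engineer would, in place of code of your own. Each camera call takes 0.05 s, during which the arm holds its last target. There are 200 camera calls.

## Working session

There is one attempt and no reset: what is moved stays moved. The work goes in short steps, Python scripts to look and compute and a tool call to move; the robot and the scene stay as the last step left them, time stands still between calls to the robot, and variables do not carry over. Pictures are saved under pics/ and viewed, at most 10 in all, crops included, and the job is handed in when it is done.

Besides the shell and the picture viewer there is one more tool, called after "Call:" as name([rows], argument=value, ...), one row to a line, values as JSON. drive_tool: Moves the arm, as the interface text tells. Its arguments: {"type":"object","properties":{"rows":{"type":"array","items":{"type":"object","properties":{"tx":{"type":"number"},"ty":{"type":"number"},"tz":{"type":"number"},"twist":{"type":"number"}}}},"fingers":{"type":"number"},"squeeze":{"type":"number"}},"required":["rows"]}

```bash
mkdir -p pics; ls
python3 - <<'E'
from plant import sensors, vision
import cv2,numpy as np
for n in("scene","top"):
    im=vision.camera(n); cv2.imwrite(f"pics/{n}0.png",im[:,:,::-1]); m=vision.camera_model(n); print(n,{k:np.round(v,4).tolist() for k,v in m.items()})
s=sensors.get_state(); print(s)
E
```

```text
pics
scene {'vertical_fov': 57.9042, 'cx': 314.3699, 'cy': 242.9686, 'k1': 0.0323, 'cam_to_world': [[-0.688, -0.5835, 0.4314, 1.0013], [0.7257, -0.5522, 0.4104, 0.4684], [-0.0012, 0.5954, 0.8034, 0.9461], [0.0, 0.0, 0.0, 1.0]]}
top {'vertical_fov': 57.8708, 'cx': 310.1562, 'cy': 235.5292, 'k1': -0.0283, 'cam_to_world': [[0.0262, 0.982, -0.1871, 0.366], [-0.9994, 0.0302, 0.0189, 0.0302], [0.0242, 0.1865, 0.9822, 0.9549], [0.0, 0.0, 0.0, 1.0]]}
{'time_s': 0.1, 'q': array([ 1.01944968e+00,  3.51170151e-01,  1.65235491e+00,  4.44323405e-06,
        1.13906648e+00, -8.46301181e-02]), 'joint_velocities': array([-4.02610653e-05, -1.64711698e-03, -1.51588898e-03,  5.84435880e-04,
        1.20094547e-03,  2.08414148e-03]), 'effort': array([ 3.95947600e-04, -4.98031640e+01, -2.85701573e+01,  7.00264773e-02,
        2.40403949e-02, -4.98916825e-05]), 'position': array([0.24731966, 0.49094264, 0.2369639 ]), 'ee_rot': array([-7.26410585e-01, -3.05613212e+00,  1.48826412e-03]), 'wrist_force': array([-0.67270607,  0.022064  ,  0.23780707]), 'wrist_torque': array([0.03077479, 0.00576008, 0.01833984]), 'gripper_force': 0.0, 'width': 0.09292119638289008}
```

View pics/scene0.png

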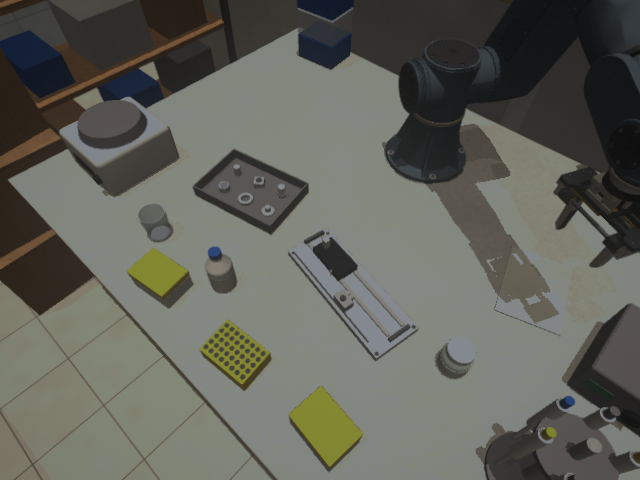

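View pics/top0.png

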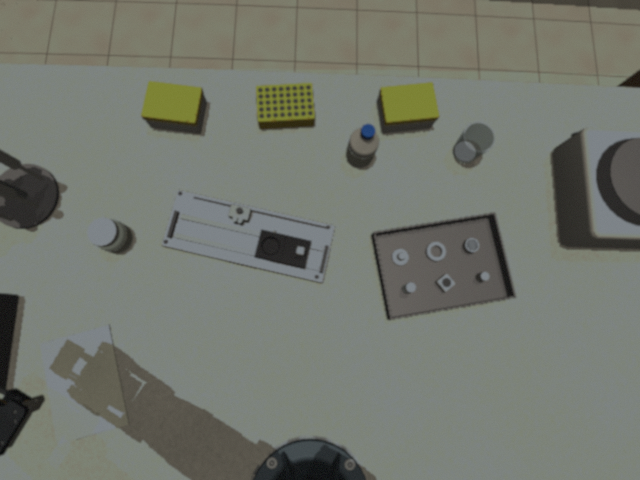

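Top view: slide with black carriage (pocket ~(270,245), tab ~(301,251)), index block ~(238,213), jar (103,234), bin with six pieces. I'll enlarge both views.

Run:
```python
import cv2,numpy as np
t=cv2.imread("pics/top0.png"); s=cv2.imread("pics/scene0.png")
def c(im,x,y,w,h,k): return cv2.convertScaleAbs(cv2.resize(im[y:y+h,x:x+w],None,fx=k,fy=k,interpolation=cv2.INTER_CUBIC),alpha=1.5)
a=c(t,370,210,150,112,5);b=c(s,190,145,130,100,6)
cv2.imwrite("pics/bin.png",np.vstack([cv2.resize(a,(400,299)),cv2.resize(b,(400,300))]))
a=c(t,160,185,180,100,4);b=c(s,280,220,145,140,4)
cv2.imwrite("pics/slt.png",a);cv2.imwrite("pics/sls.png",b)
```

```text
(no output)
```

View pics/bin.png

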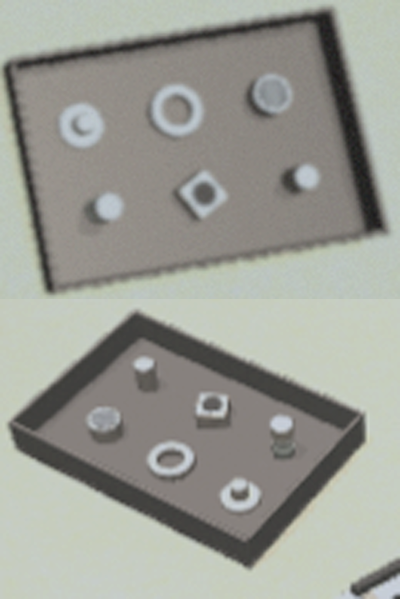

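View pics/slt.png

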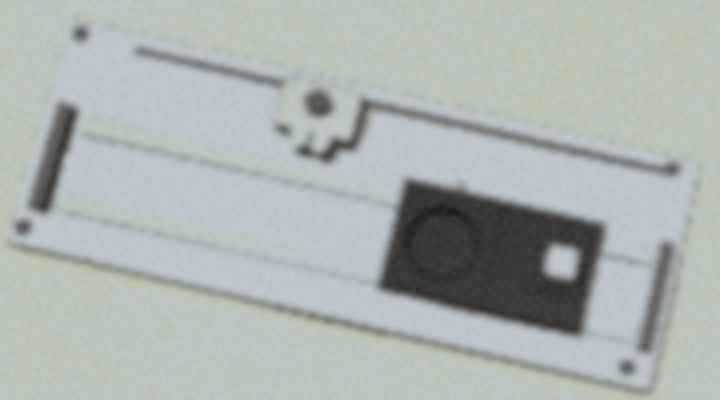

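View pics/sls.png

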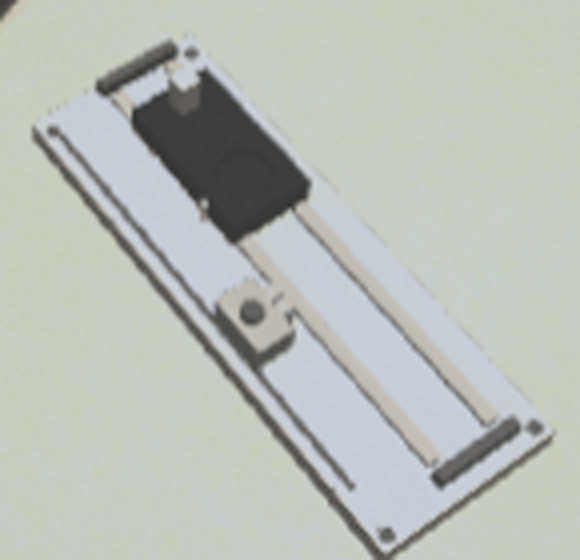

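Filter (round, dark glass window) is at top ≈(471.6,245.3), scene ≈(223.8,185.5); the tab is the bright square at top ≈(300.5,250.5), and the index block's ribs are around (238,222).

```bash
cat > h.py <<'E'
import numpy as np, cv2
from plant import vision
def ray(n,p):
    m=vision.camera_model(n); f=240/np.tan(np.radians(m["vertical_fov"]/2))
    u=cv2.undistortPoints(np.array([[p]],float),np.array([[f,0,m["cx"]],[0,f,m["cy"]],[0,0,1]]),np.array([m["k1"],0,0,0.]))[0,0]
    T=np.array(m["cam_to_world"]); d=T[:3,:3]@[u[0],-u[1],-1]; return T[:3,3],d/np.linalg.norm(d)
def onz(n,p,z):
    o,d=ray(n,p); return o+d*(z-o[2])/d[2]
def tri(pt,ps):
    a,d=ray("top",pt); b,e=ray("scene",ps)
    A=np.stack([d,-e],1); s=np.linalg.lstsq(A,b-a,rcond=None)[0]
    P,Q=a+d*s[0],b+e*s[1]; return (P+Q)/2, np.linalg.norm(P-Q)
def blobs(n,im,box,lo,hi,amin=4,k=8,inv=False):
    x,y,w,h=box; g=cv2.cvtColor(im[y:y+h,x:x+w],cv2.COLOR_BGR2GRAY).astype(np.float32)
    g=cv2.resize(g,None,fx=k,fy=k,interpolation=cv2.INTER_CUBIC)
    m=((g>=lo)&(g<=hi)).astype(np.uint8)
    c,hr=cv2.findContours(m,cv2.RETR_CCOMP,cv2.CHAIN_APPROX_NONE); out=[]
    for q,hh in zip(c,hr[0]):
        a=cv2.contourArea(q)/k/k
        if a<amin: continue
        M=cv2.moments(q); cx,cy=M["m10"]/M["m00"],M["m01"]/M["m00"]
        out.append((round(x+(cx+.5)/k-.5,2),round(y+(cy+.5)/k-.5,2),round(a,1),"hole" if hh[3]>=0 else "",))
    return out
E
python3 - <<'E'
from h import *
t=cv2.imread("pics/top0.png"); s=cv2.imread("pics/scene0.png")
g=lambda im,x,y:cv2.cvtColor(im,cv2.COLOR_BGR2GRAY)[y,x]
G=cv2.cvtColor(t,cv2.COLOR_BGR2GRAY);S=cv2.cvtColor(s,cv2.COLOR_BGR2GRAY)
print(G[235:256:1,461:483]); print(S[177:196,213:236])
print(G[244:258,293:309]); print(S[232:250,317:335])
E
```

```text
[[ 92  91  89  89  92  91  90  91  90  90  90  88  89  91  91  89  87  91
   90  88  90  88]
 [ 90  90  90  90  90  91  89  89  91  92  90  91  91  89  89  89  89  89
   90  89  88  90]
 [ 91  90  91  90  90  89  89  90  96  99 100 100  99  93  91  91  89  88
   92  89  89  89]
 [ 91  91  91  91  88  90  92  99 107 114 115 115 110 104 100  95  91  91
   88  89  89  89]
 [ 91  90  89  85  83  88 104 107 112 112 112 110 110 110 109 108 101  91
   89  89  87  89]
 [ 89  89  84  75  76  94 108 108 104 103 103 101  99 102 109 115 108  96
   91  90  89  88]
 [ 90  87  78  64  77 103 109 100  97  99 100  98  98  95 103 112 111 103
   92  90  91  89]
 [ 89  81  68  57  86 106 103  98  98 101 101 100 101  97  97 104 108 106
   97  92  88  89]
 [ 87  74  59  60  90 105  98  94  95 101 101 102 100  98  96  97 108 112
  101  92  88  91]
 [ 85  68  50  65  96 105  96  91  95  99 101 101 100  98  94  95 106 116
  106  95  90  89]
 [ 79  63  46  63  95 108 100  90  95  98 101 101 102  98  93  93 103 113
  106  94  89  89]
 [ 78  62  47  59  89 105  98  93  93  98  99 102 101  99  94  90 100 111
  1
[... 4287 characters left out ...]
101  51  41  40  46  74]
 [136 136 136 136 131  75  66 108 135 132 108  98  62  47  41  41  42  45]
 [136 136 134 111  98  64  58  68 103 100  67  63  61  44  40  42  41  41]
 [133 110  98  63  44  53  58  59  59  62  63  63  61  42  41  41  41  41]
 [108  60  42  41  42  53  57  58  61  63  63  62  59  42  41  41  42  42]
 [ 63  41  42  41  42  50  56  58  62  62  62  62  59  42  41  41  41  42]
 [ 40  41  41  41  41  45  53  58  62  62  62  61  54  42  41  41  42  42]
 [ 41  41  41  41  41  41  46  53  62  61  55  51  44  42  41  42  42  42]
 [ 41  41  41  42  42  41  41  45  54  52  44  40  41  41  42  42  42  40]
 [ 41  41  41  42  42  42  41  41  43  42  41  41  41  41  41  42  41  41]]
```

Run:
```python
from h import *
t=cv2.imread("pics/top0.png"); s=cv2.imread("pics/scene0.png")
for th in (96,100): print("filt",blobs("top",t,(458,232,28,26),th,255,20),blobs("scene",s,(211,177,26,14),th,255,20))
print("tab",[blobs("top",t,(291,242,16,16),th,255,20) for th in(80,90,100)])
print("screw",blobs("top",t,(160,185,190,105),0,75,3)); print(blobs("scene",s,(280,220,145,140),0,75,3))
```

```text
filt [(472.45, 244.29, 173.1, '')] [(223.07, 184.21, 68.5, '')]
filt [(472.36, 244.32, 160.8, ''), (471.84, 244.51, 55.8, 'hole')] [(223.11, 184.14, 61.6, '')]
tab [[(299.92, 250.01, 61.1, '')], [(299.93, 250.01, 53.9, '')], [(299.9, 250.03, 46.3, '')]]
screw [(323.51, 259.24, 38.3, ''), (165.35, 241.31, 3.7, ''), (282.63, 248.96, 1436.6, ''), (299.91, 250.01, 68.6, 'hole'), (235.96, 222.3, 4.6, ''), (173.08, 224.31, 110.2, ''), (246.34, 218.76, 33.6, ''), (239.27, 210.6, 21.4, '')]
[(376.29, 353.2, 5.7, ''), (362.17, 334.97, 10.9, ''), (413.3, 326.38, 4.8, ''), (398.46, 332.88, 96.0, ''), (354.84, 326.13, 3.9, ''), (342.47, 297.88, 24.0, ''), (341.45, 305.75, 93.1, ''), (319.55, 283.42, 11.3, ''), (344.85, 315.7, 252.6, ''), (334.71, 258.73, 986.4, ''), (313.67, 236.99, 80.5, ''), (280.88, 221.12, 9.2, '')]
```

Run:
```python
from h import *
np.set_printoptions(precision=4,suppress=True)
F=tri((472.2,244.4),(223.2,184.3)); print("filter top",F, onz("top",(472.2,244.4),.024))
T=tri((299.92,250.0),(325.6,239.7)); print("tab top",T); t0=onz("top",(299.92,250.0),.074); print(t0,onz("scene",(325.6,239.7),.074))
sc=[onz("top",p,.012) for p in((180.2,193.4),(328.4,226.9),(165.6,241.5),(316.6,276.6))]; print(np.array(sc))
ang=lambda d:np.degrees(np.arctan2(d[1],d[0]))
print("ang",ang(sc[0]-sc[1]),ang(sc[2]-sc[3]))
a,b=onz("top",(323.51,259.24),.03),onz("top",(173.08,224.31),.03);print("stops",a,b,ang(b-a))
a,b=onz("scene",(313.67,236.99),.03),onz("scene",(398.46,332.88),.03);print(a,b,ang(b-a))
print("pocket circ top",onz("top",(270.1,245.4),.044))
print("bin", [onz("top",p,.04) for p in((373,234),(494,214),(513,296),(388,318))])
print("screwhead",tri((239.27,210.6),(342.7,297.9)),"rib notch?",onz("top",(235.96,222.3),.044), onz("top",(103,233),.085))
# darkness profile of carriage: PCA / minAreaRect
g=cv2.cvtColor(cv2.imread("pics/top0.png"),cv2.COLOR_BGR2GRAY);print(g[212:230,226:252])
```

```text
filter top (array([ 0.5343, -0.3452,  0.0234]), np.float64(0.0006941270125938215)) [ 0.5344 -0.3453  0.024 ]
tab top (array([0.5035, 0.0337, 0.0691]), np.float64(0.000689944617812017))
[0.503  0.0334 0.074 ] [0.5061 0.0365 0.074 ]
[[ 0.6328  0.3059  0.012 ]
 [ 0.5664 -0.028   0.012 ]
 [ 0.5225  0.3289  0.012 ]
 [ 0.4552 -0.0043  0.012 ]]
ang 78.75305079764526 78.57941766252401
stops [ 0.4912 -0.0177  0.03  ] [0.5578 0.3103 0.03  ] 78.52641441100346
[ 0.4963 -0.0144  0.03  ] [0.5626 0.3143 0.03  ] 78.60004855025917
pocket circ top [0.5156 0.0971 0.044 ]
bin [array([ 0.5478, -0.1228,  0.04  ]), array([ 0.601 , -0.3907,  0.04  ]), array([ 0.4226, -0.4225,  0.04  ]), array([ 0.3704, -0.1542,  0.04  ])]
screwhead (array([0.5889, 0.1672, 0.0447]), np.float64(0.0014566139610980655)) rib notch? [0.5635 0.1723 0.044 ] [0.524  0.4344 0.085 ]
[[129 128 126 122 126 132 129 129 128 122 104  78  59  56  52  59  78 105
  122 128 130 128 122 102  72  66]
 [129 129 126 127 127 129 129 130 129 125 115  96  79  70  71  79 100 116
  127 129 129 128 117  94  68  79]
 [131 126 124 126 127 129 130 129 130 
[... 1006 characters left out ...]
56  47  68
   96 113 116 117 120 125 130 129]
 [130 128 128 131 131 130 129 127 118 109 101  97  97  88  71  57  62  84
  107 124 130 129 129 130 128 131]
 [130 129 131 130 132 128 130 129 128 126 124 122 120 114 101  89  91 109
  121 127 131 130 131 131 129 130]
 [130 129 129 129 129 130 130 131 129 129 129 130 128 126 122 118 118 123
  128 132 131 129 132 131 129 133]
 [126 125 130 130 129 129 129 130 129 130 129 131 129 129 128 130 129 131
  130 129 131 130 129 130 131 130]
 [120 125 124 124 127 127 128 129 130 129 129 131 130 130 131 130 130 129
  130 129 131 130 131 130 130 131]
 [121 120 118 118 120 121 121 123 125 129 130 128 127 129 131 131 131 130
  130 128 130 129 130 132 130 131]]
```

Call:
drive_tool([
  {"tx":0.3,"ty":-0.9,"twist":-0.8},
  {"tx":0.6,"ty":-1.8,"twist":-1.6},
  {"tx":1.0,"ty":-2.8,"twist":-2.4},
  {"tx":1.3,"ty":-3.7,"twist":-3.2},
  {"tx":1.6,"ty":-4.7,"twist":-4.0},
  {"tx":1.9,"ty":-5.6,"twist":-4.8},
  {"tx":2.2,"ty":-6.5,"twist":-5.6},
  {"tx":2.6,"ty":-7.5,"twist":-6.4},
  {"tx":2.9,"ty":-8.4,"twist":-7.2},
  {"tx":3.2,"ty":-9.3,"twist":-8.0},
], fingers=0.49, squeeze=25)

```text
validation failed for argument at $.ro...
```

Call:
drive_tool([
  {"tx":0.3,"ty":-0.9,"twist":-0.8},
  {"tx":0.6,"ty":-1.8,"twist":-1.6},
  {"tx":1.0,"ty":-2.8,"twist":-2.4},
  {"tx":1.3,"ty":-3.7,"twist":-3.2},
  {"tx":1.6,"ty":-4.7,"twist":-4.0},
  {"tx":1.9,"ty":-5.6,"twist":-4.8},
  {"tx":2.2,"ty":-6.5,"twist":-5.6},
  {"tx":2.6,"ty":-7.5,"twist":-6.4},
  {"tx":2.9,"ty":-8.4,"twist":-7.2},
  {"tx":3.2,"ty":-9.3,"twist":-8.0},
])

```text
validation failed for argument at $.ro...
```

Call:
drive_tool([
  {"tx":0.3,"ty":-0.9,"tz":0,"twist":-0.8},
  {"tx":0.6,"ty":-1.8,"tz":0,"twist":-1.6},
  {"tx":1.0,"ty":-2.8,"tz":0,"twist":-2.4},
  {"tx":1.3,"ty":-3.7,"tz":0,"twist":-3.2},
  {"tx":1.6,"ty":-4.7,"tz":0,"twist":-4.0},
  {"tx":1.9,"ty":-5.6,"tz":0,"twist":-4.8},
  {"tx":2.2,"ty":-6.5,"tz":0,"twist":-5.6},
  {"tx":2.6,"ty":-7.5,"tz":0,"twist":-6.4},
  {"tx":2.9,"ty":-8.4,"tz":0,"twist":-7.2},
  {"tx":3.2,"ty":-9.3,"tz":0,"twist":-8.0},
], fingers=0.49, squeeze=25)

```text
time_s: 0.93
position: [0.3436, 0.2107, 0.2374]
ee_rot: [-1.912, -2.493, 0.0]
wrist_force: [0.4, -0.7, -0.1]
width: 0.046
gripper_force: 0.0
```

Call:
drive_tool([
  {"tx":0.3,"ty":-0.9,"tz":0,"twist":-0.8},
  {"tx":0.6,"ty":-1.8,"tz":0,"twist":-1.6},
  {"tx":1.0,"ty":-2.8,"tz":0,"twist":-2.4},
  {"tx":1.3,"ty":-3.7,"tz":0,"twist":-3.2},
  {"tx":1.6,"ty":-4.7,"tz":0,"twist":-4.0},
  {"tx":1.9,"ty":-5.6,"tz":0,"twist":-4.8},
  {"tx":2.2,"ty":-6.5,"tz":0,"twist":-5.6},
  {"tx":2.6,"ty":-7.5,"tz":0,"twist":-6.4},
  {"tx":2.9,"ty":-8.4,"tz":0,"twist":-7.2},
  {"tx":3.2,"ty":-9.3,"tz":0,"twist":-8.0},
])

```text
time_s: 1.77
position: [0.4396, -0.0684, 0.2373]
ee_rot: [-2.761, -1.499, 0.0]
wrist_force: [-0.6, 1.4, -0.4]
width: 0.0457
gripper_force: 0.0
```

Call:
drive_tool([
  {"tx":0.3,"ty":-0.9,"tz":-0.2,"twist":-0.8},
  {"tx":0.6,"ty":-1.8,"tz":-0.5,"twist":-1.6},
  {"tx":1.0,"ty":-2.8,"tz":-0.8,"twist":-2.4},
  {"tx":1.3,"ty":-3.7,"tz":-1.1,"twist":-3.2},
  {"tx":1.6,"ty":-4.7,"tz":-1.5,"twist":-4.0},
  {"tx":1.9,"ty":-5.6,"tz":-1.9,"twist":-4.8},
  {"tx":2.2,"ty":-6.5,"tz":-2.3,"twist":-5.6},
  {"tx":2.6,"ty":-7.5,"tz":-2.7,"twist":-6.4},
  {"tx":3.0,"ty":-8.6,"tz":-3.1,"twist":-7.2},
  {"tx":3.2,"ty":-9.3,"tz":-3.6,"twist":-7.7},
])

```text
time_s: 2.6
position: [0.5363, -0.3486, 0.1288]
ee_rot: [3.127, 0.294, 0.001]
wrist_force: [0.4, -1.0, 0.6]
width: 0.0452
gripper_force: 0.0
```

```bash
cat > st.py <<'E'
from plant import sensors
import numpy as np
np.set_printoptions(precision=4,suppress=True)
s=sensors.get_state();r=s["ee_rot"];a=np.degrees(np.arctan2(r[1],r[0]))
print(s["time_s"],s["position"],"closing",(2*a-90)%180,"q",s["q"],s["wrist_force"],s["width"],s["gripper_force"])
E
python3 st.py
```

```text
2.6 [ 0.5363 -0.3486  0.1288] closing 100.74865645508117 q [-0.6491  0.6293  1.4959 -0.0002  1.0151  0.7342] [ 0.3787 -0.9859  0.6193] 0.04520659687069343 0.0
```

Call:
drive_tool([
  {"tx":-0.03,"ty":0.03,"tz":-0.3,"twist":0},
  {"tx":-0.03,"ty":0.03,"tz":-0.8,"twist":0},
  {"tx":-0.03,"ty":0.03,"tz":-1.3,"twist":0},
  {"tx":-0.03,"ty":0.03,"tz":-1.8,"twist":0},
  {"tx":-0.03,"ty":0.03,"tz":-2.2,"twist":0},
  {"tx":-0.03,"ty":0.03,"tz":-2.6,"twist":0},
  {"tx":-0.03,"ty":0.03,"tz":-2.9,"twist":0},
  {"tx":-0.03,"ty":0.03,"tz":-3.1,"twist":0},
  {"tx":-0.03,"ty":0.03,"tz":-3.2,"twist":0},
  {"tx":-0.03,"ty":0.03,"tz":-3.2,"twist":0},
])

```text
time_s: 3.43
position: [0.5345, -0.3448, 0.033]
ee_rot: [-3.127, -0.303, 0.001]
wrist_force: [0.8, 1.0, -0.0]
width: 0.0456
gripper_force: 0.0
```

Call:
drive_tool([
  {"tx":0,"ty":0,"tz":0,"twist":0},
  {"tx":0,"ty":0,"tz":0,"twist":0},
  {"tx":0,"ty":0,"tz":0,"twist":0},
  {"tx":0,"ty":0,"tz":0,"twist":0},
  {"tx":0,"ty":0,"tz":0,"twist":0},
  {"tx":0,"ty":0,"tz":0,"twist":0},
  {"tx":0,"ty":0,"tz":0,"twist":0},
  {"tx":0,"ty":0,"tz":0,"twist":0},
  {"tx":0,"ty":0,"tz":0,"twist":0},
  {"tx":0,"ty":0,"tz":0,"twist":0},
], fingers=0.2, squeeze=25)

```text
time_s: 4.27
position: [0.5349, -0.3451, 0.034]
ee_rot: [3.126, 0.303, 0.001]
wrist_force: [0.2, 0.6, 5.6]
width: 0.0308
gripper_force: 25.0
```

Call:
drive_tool([
  {"tx":0,"ty":0,"tz":0.1,"twist":0},
  {"tx":0,"ty":0,"tz":0.3,"twist":0},
  {"tx":0,"ty":0,"tz":0.6,"twist":0},
  {"tx":0,"ty":0,"tz":1.0,"twist":0},
  {"tx":0,"ty":0,"tz":1.4,"twist":0},
  {"tx":0,"ty":0,"tz":1.8,"twist":0},
  {"tx":0,"ty":0,"tz":2.2,"twist":0},
  {"tx":0,"ty":0,"tz":2.6,"twist":0},
  {"tx":0,"ty":0,"tz":2.9,"twist":0},
  {"tx":0,"ty":0,"tz":3.0,"twist":0},
])

```text
time_s: 5.1
position: [0.5351, -0.3453, 0.1255]
ee_rot: [3.125, 0.302, 0.003]
wrist_force: [0.0, 0.8, -0.6]
width: 0.0312
gripper_force: 25.0
```

```bash
python3 st.py
python3 - <<'E'
from h import *
a=vision.camera("scene")[:,:,::-1];b=vision.camera("top")[:,:,::-1]
cv2.imwrite("pics/s1.png",a);cv2.imwrite("pics/t1.png",b)
c=lambda im,x,y:cv2.convertScaleAbs(cv2.resize(im[y:y+110,x:x+130],None,fx=3,fy=3,interpolation=cv2.INTER_CUBIC),alpha=1.5)
cv2.imwrite("pics/g1.png",np.hstack([c(a,180,110),c(b,400,190)]))
E
```

```text
5.1 [ 0.5351 -0.3453  0.1255] closing 101.05575106328696 q [-0.6462  0.6285  1.5069  0.      1.0039  0.7317] [ 0.0008  0.7627 -0.5746] 0.031183429912552615 24.999979734420776
```

View pics/g1.png

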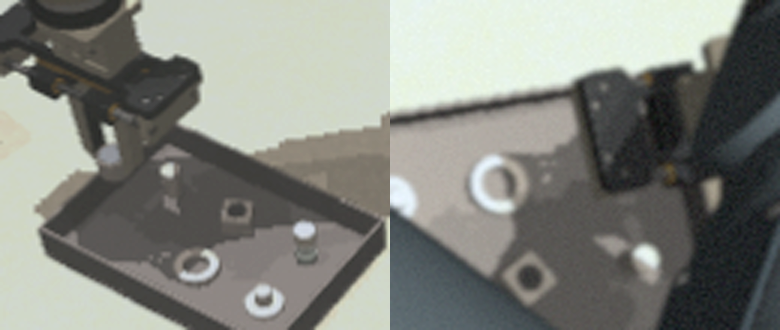

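Filter is held between the fingertips at crop (108,157); the other pieces stay in place. Now over the pocket.

Call:
drive_tool([
  {"tx":0,"ty":0.3,"tz":0,"twist":-0.1},
  {"tx":0,"ty":0.9,"tz":0,"twist":-0.3},
  {"tx":-0.1,"ty":1.6,"tz":0,"twist":-0.5},
  {"tx":-0.1,"ty":2.3,"tz":0,"twist":-0.7},
  {"tx":-0.1,"ty":3.1,"tz":0,"twist":-0.9},
  {"tx":-0.2,"ty":3.9,"tz":0,"twist":-1.1},
  {"tx":-0.2,"ty":4.8,"tz":0,"twist":-1.3},
  {"tx":-0.2,"ty":5.7,"tz":0,"twist":-1.5},
  {"tx":-0.3,"ty":6.6,"tz":0,"twist":-1.7},
  {"tx":-0.3,"ty":7.5,"tz":0,"twist":-1.9},
])

```text
time_s: 6.03
position: [0.5244, -0.118, 0.1226]
ee_rot: [-3.141, 0.012, 0.003]
wrist_force: [0.3, 0.2, -1.3]
width: 0.0311
gripper_force: 25.0
```

Call:
drive_tool([
  {"tx":0,"ty":0.9,"tz":0,"twist":-0.2},
  {"tx":-0.1,"ty":1.8,"tz":0,"twist":-0.4},
  {"tx":-0.1,"ty":2.7,"tz":0,"twist":-0.6},
  {"tx":-0.1,"ty":3.6,"tz":0,"twist":-0.8},
  {"tx":-0.2,"ty":4.5,"tz":0,"twist":-1.0},
  {"tx":-0.2,"ty":5.3,"tz":0,"twist":-1.2},
  {"tx":-0.2,"ty":6.0,"tz":0,"twist":-1.4},
  {"tx":-0.3,"ty":6.6,"tz":0,"twist":-1.6},
  {"tx":-0.3,"ty":7.0,"tz":0,"twist":-1.8},
  {"tx":-0.3,"ty":7.25,"tz":0,"twist":-1.8},
])

```text
time_s: 6.87
position: [0.5156, 0.0992, 0.1228]
ee_rot: [3.127, -0.305, -0.002]
wrist_force: [0.4, -0.1, 0.3]
width: 0.0312
gripper_force: 25.0
```

Call:
drive_tool([
  {"tx":0,"ty":0,"tz":-0.1,"twist":0},
  {"tx":0,"ty":0,"tz":-0.3,"twist":0},
  {"tx":0,"ty":0,"tz":-0.6,"twist":0},
  {"tx":0,"ty":0,"tz":-0.8,"twist":0},
  {"tx":0,"ty":0,"tz":-1.0,"twist":0},
  {"tx":0,"ty":0,"tz":-1.1,"twist":0},
  {"tx":0,"ty":0,"tz":-1.2,"twist":0},
  {"tx":0,"ty":0,"tz":-1.2,"twist":0},
  {"tx":0,"ty":0,"tz":-1.2,"twist":0},
  {"tx":0,"ty":0,"tz":-1.2,"twist":0},
])

```text
time_s: 7.7
position: [0.5167, 0.0976, 0.0877]
ee_rot: [-3.127, 0.305, -0.001]
wrist_force: [0.8, -0.0, -1.2]
width: 0.0311
gripper_force: 25.0
```

```bash
python3 st.py
python3 - <<'E'
from h import *
a=vision.camera("scene")[:,:,::-1];b=vision.camera("top")[:,:,::-1]
cv2.imwrite("pics/s2.png",a);cv2.imwrite("pics/t2.png",b)
c=lambda im,x,y:cv2.convertScaleAbs(cv2.resize(im[y:y+110,x:x+130],None,fx=3,fy=3,interpolation=cv2.INTER_CUBIC),alpha=1.5)
cv2.imwrite("pics/g2.png",np.hstack([c(a,280,190),c(b,215,190)]))
E
```

```text
7.7 [0.5167 0.0976 0.0877] closing 78.85487464127038 q [0.0981 0.5157 1.8328 0.     0.7926 1.8633] [ 0.8014 -0.0412 -1.2385] 0.031142172183693285 24.99993145465851
```

View pics/g2.png

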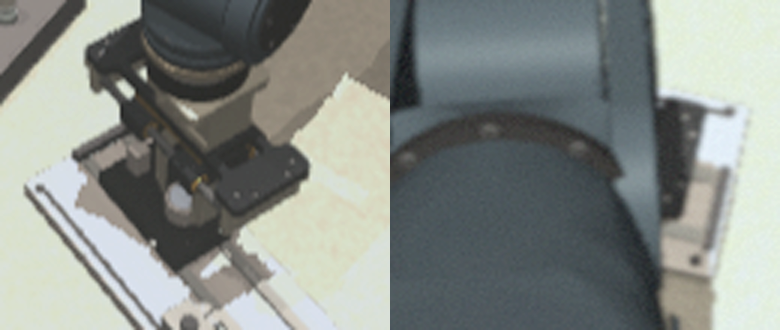

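The filter hangs above the carriage at scene ≈(340,256), occluded from the top. I'll check its offset from the TCP with the scene ray.

Run:
```python
from h import *
np.set_printoptions(precision=4,suppress=True)
s=cv2.imread("pics/s2.png"); g=cv2.cvtColor(s,cv2.COLOR_BGR2GRAY)
print(g[246:268,328:356])
for th in (85,95,105):
  b=blobs("s",s,(328,244,28,24),th,255,20); print(th,b)
  for q in b: print(onz("scene",q[:2],.0775), onz("scene",q[:2],.0785))
```

```text
[[ 58  50  35  38  55  55  55  48  34  34  34  36  39  43  47  43  41  39
   38  38  36  34  33  34  38  46  48  46]
 [ 46  39  34  39  57  56  54  48  34  35  34  33  38  43  46  46  43  38
   38  36  36  34  33  33  35  41  46  47]
 [ 36  34  34  39  59  55  55  48  33  34  33  34  35  37  43  47  47  43
   38  45  49  35  34  34  33  36  46  47]
 [ 36  35  35  37  52  55  55  45  33  34  33  35  34  34  38  45  44  52
   88  48  51  39  34  35  38  36  45  47]
 [ 35  35  36  36  43  56  55  42  34  35  46  46  35  34  35  40  48  74
   87  49  45  39  34  41  44  42  47  47]
 [ 36  35  35  34  39  50  54  43  43  69  78  68  40  34  34  40  63  71
   62  67  53  40  47  50  48  47  47  47]
 [ 36  35  35  36  36  45  55  45  72  91  99  93  79  41  34  40  65  51
   59  72  72  64  57  53  48  47  47  48]
 [ 36  37  37  36  36  41  51  57  83 100 103 103 101  79  34  37  51  44
   45  60  74  79  67  48  43  48  47  47]
 [ 36  36  35  35  35  36  46  77  84 104 104 103 104 100  63  35  43  49
   49  50  66  74  77  47  37  45  47  48]
 [ 36  36  36  35  36  35  46  86  89 105 105 1
[... 937 characters left out ...]
3  62  62  61  59  59  56
   56  58  51  47  40  35  37  50  61  62]
 [ 37  36  37  37  37  37  36  37  38  46  53  58  59  64  58  52  51  50
   53  51  40  36  36  36  38  53  61  62]
 [ 36  37  37  37  38  37  36  37  37  36  39  45  46  52  45  40  39  41
   45  39  36  36  36  35  38  52  61  61]
 [ 36  37  38  38  36  38  36  37  37  36  37  35  36  36  35  36  35  36
   36  36  36  36  35  36  42  68  57  61]
 [ 36  36  37  37  37  38  37  37  37  37  38  36  36  36  37  37  36  36
   36  36  36  35  36  36  41  64  55  60]]
85 [(339.11, 255.93, 48.8, '')]
[0.522  0.0956 0.0775] [0.5225 0.0961 0.0785]
95 [(339.28, 255.78, 35.1, '')]
[0.5213 0.0956 0.0775] [0.5219 0.0961 0.0785]
105 []
```

```bash
cat >> h.py <<'E'
def proj(n,P):
    m=vision.camera_model(n); f=240/np.tan(np.radians(m["vertical_fov"]/2)); T=np.linalg.inv(np.array(m["cam_to_world"]))
    P=np.atleast_2d(P)@T[:3,:3].T+T[:3,3]; u=np.stack([P[:,0]/-P[:,2],-P[:,1]/-P[:,2]],1); r=(u**2).sum(1,keepdims=True)
    return u*(1+m["k1"]*r)*f+[m["cx"],m["cy"]]
E
python3 - <<'E'
from h import *
np.set_printoptions(precision=2,suppress=True)
a=np.linspace(0,2*np.pi,73); C=lambda x,y,z,r:np.stack([x+r*np.cos(a),y+r*np.sin(a),0*a+z],1)
for x,y,z in((.5167,.0976,.0775),(.5167,.0976,.0575),(.5343,-.3452,.024)):
  p=proj("scene",C(x,y,z,.016)); print(p.min(0),p.max(0),p[:-1].mean(0))
p=proj("scene",C(.5163,.0974,.044,.018)); print("pocket",p.min(0),p.max(0))
s=cv2.cvtColor(cv2.imread("pics/scene0.png"),cv2.COLOR_BGR2GRAY); print(s[252:274,328:354])
E
```

```text
[334.58 249.77] [347.7  260.52] [341.14 255.12]
[334.29 254.44] [347.22 265.11] [340.75 259.75]
[217.55 180.2 ] [228.56 188.08] [223.06 184.13]
pocket [333.35 256.72] [347.74 268.66]
[[ 41  42  42  41  42  41  41  41  42  41  41  41  41  41  42  41  45  74
  115 136 135 128 130 134 134 135]
 [ 41  41  41  41  41  42  42  41  42  41  42  41  41  42  41  41  41  45
   74 116 136 135 131 130 135 134]
 [ 41  42  42  42  42  41  41  42  41  42  42  43  42  41  41  42  41  42
   46  74 116 136 135 130 128 134]
 [ 41  41  42  41  42  41  41  41  40  42  41  41  42  42  42  42  42  42
   42  45  74 115 136 135 129 134]
 [ 42  42  42  41  42  42  41  41  42  42  41  42  41  40  41  41  41  42
   42  42  46  73 115 136 135 135]
 [ 42  41  42  40  42  42  41  41  41  41  39  39  40  39  40  41  41  41
   42  42  42  45  74 114 136 135]
 [ 41  41  42  41  41  41  41  42  40  39  38  39  39  39  39  39  38  40
   42  42  42  42  46  76 125 136]
 [ 41  41  42  42  41  41  42  40  39  39  40  41  40  41  40  41  39  38
   40  41  42  42  41  49  89 124]
 [ 41  41  41  41  41  42  39  38  40  40  41
[... 781 characters left out ...]
41  41  40
   40  40  42  42  42  41  41  41]
 [ 37  37  38  40  42  41  41  41  42  41  41  42  41  42  42  42  41  43
   41  41  42  42  42  40  40  39]
 [ 45  40  54  57  40  42  42  41  42  41  41  40  42  41  42  41  41  41
   41  41  42  40  40  38  37  38]
 [102  55  92 103  44  40  42  41  41  42  42  42  42  42  45  41  42  41
   42  41  40  39  39  38  38  41]
 [130  80  93 106  44  39  40  42  41  41  41  41  40  43  44  42  42  41
   41  39  39  39  38  39  39  58]
 [134 115  82  66  39  37  39  41  42  41  41  41  42  42  41  42  41  40
   39  38  38  38  40  58 100  68]
 [136 131  91  72  38  38  37  39  42  42  42  42  41  41  42  41  39  38
   38  39  38  43  64 110 132 107]]
```

Filter edges match the prediction from the TCP exactly (left 334.6, bottom 260.5), and the pocket is under it to within about 1 mm. Lowering.

Call:
drive_tool([
  {"tx":-0.02,"ty":0,"tz":-0.1,"twist":0},
  {"tx":-0.02,"ty":0,"tz":-0.2,"twist":0},
  {"tx":-0.02,"ty":0,"tz":-0.3,"twist":0},
  {"tx":-0.02,"ty":0,"tz":-0.36,"twist":0},
  {"tx":-0.02,"ty":0,"tz":-0.42,"twist":0},
  {"tx":-0.02,"ty":0,"tz":-0.47,"twist":0},
  {"tx":-0.02,"ty":0,"tz":-0.52,"twist":0},
  {"tx":-0.02,"ty":0,"tz":-0.57,"twist":0},
  {"tx":-0.02,"ty":0,"tz":-0.6,"twist":0},
  {"tx":-0.02,"ty":0,"tz":-0.6,"twist":0},
])

```text
time_s: 8.63
position: [0.5159, 0.0975, 0.0692]
ee_rot: [3.127, -0.305, -0.0]
wrist_force: [-0.1, 0.6, -0.7]
width: 0.0311
gripper_force: 25.0
```

Call:
drive_tool([
  {"tx":0,"ty":0,"tz":-0.02,"twist":0},
  {"tx":0,"ty":0,"tz":-0.04,"twist":0},
  {"tx":0,"ty":0,"tz":-0.06,"twist":0},
  {"tx":0,"ty":0,"tz":-0.08,"twist":0},
  {"tx":0,"ty":0,"tz":-0.1,"twist":0},
  {"tx":0,"ty":0,"tz":-0.11,"twist":0},
  {"tx":0,"ty":0,"tz":-0.11,"twist":0},
  {"tx":0,"ty":0,"tz":-0.11,"twist":0},
  {"tx":0,"ty":0,"tz":-0.11,"twist":0},
  {"tx":0,"ty":0,"tz":-0.11,"twist":0},
])

```text
time_s: 9.47
position: [0.5161, 0.0976, 0.0669]
ee_rot: [-3.127, 0.305, -0.001]
wrist_force: [-3.9, -0.7, 11.0]
width: 0.0312
gripper_force: 25.0
```

Call:
drive_tool([
  {"tx":0,"ty":0,"tz":0.05,"twist":0},
  {"tx":0,"ty":0,"tz":0.05,"twist":0},
  {"tx":0,"ty":0,"tz":0.05,"twist":0},
  {"tx":0,"ty":0,"tz":0.05,"twist":0},
  {"tx":0,"ty":0,"tz":0.05,"twist":0},
  {"tx":0,"ty":0,"tz":0.05,"twist":0},
  {"tx":0,"ty":0,"tz":0.2,"twist":0},
  {"tx":0,"ty":0,"tz":0.6,"twist":0},
  {"tx":0,"ty":0,"tz":1.2,"twist":0},
  {"tx":0,"ty":0,"tz":1.6,"twist":0},
], fingers=0.45)

```text
time_s: 10.3
position: [0.5162, 0.0976, 0.1155]
ee_rot: [-3.127, 0.305, -0.001]
wrist_force: [0.2, -0.4, -0.8]
width: 0.0419
gripper_force: 0.0
```

Call:
drive_tool([
  {"tx":0,"ty":-0.2,"tz":0.2,"twist":0},
  {"tx":-0.2,"ty":-0.5,"tz":0.3,"twist":0},
  {"tx":-0.3,"ty":-1.0,"tz":0.3,"twist":0},
  {"tx":-0.4,"ty":-1.5,"tz":0.3,"twist":0},
  {"tx":-0.43,"ty":-1.9,"tz":0.3,"twist":0},
  {"tx":-0.43,"ty":-2.1,"tz":0.3,"twist":0},
  {"tx":-0.43,"ty":-2.12,"tz":0.3,"twist":0},
  {"tx":-0.43,"ty":-2.12,"tz":0.3,"twist":0},
  {"tx":-0.43,"ty":-2.12,"tz":0.3,"twist":0},
  {"tx":-0.43,"ty":-2.12,"tz":0.3,"twist":0},
])

```text
time_s: 11.13
position: [0.5031, 0.0344, 0.123]
ee_rot: [-3.127, 0.304, 0.0]
wrist_force: [-0.4, 0.1, 0.6]
width: 0.0416
gripper_force: 0.0
```

```bash
python3 st.py
python3 - <<'E'
from h import *
a=vision.camera("scene")[:,:,::-1]
cv2.imwrite("pics/s3.png",a)
cv2.imwrite("pics/g3.png",cv2.convertScaleAbs(cv2.resize(a[200:300,290:400],None,fx=5,fy=5,interpolation=cv2.INTER_CUBIC),alpha=1.5))
E
```

```text
11.1333 [0.5031 0.0344 0.123 ] closing 78.8844842298542 q [-0.0241  0.426   1.8695  0.0001  0.8463  1.7406] [-0.3873  0.1198  0.6058] 0.0415757361983798 0.0
```

View pics/g3.png

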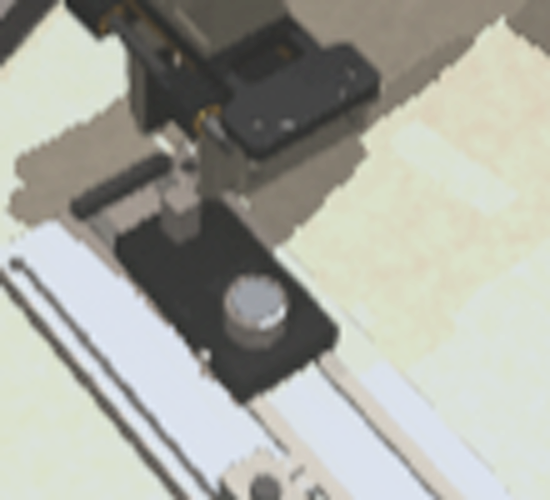

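Filter sits in the pocket, top face at about scene (341.5,260.5), flat-looking; the fingers hover over the tab. Checking the seating height numerically.

Run:
```python
from h import *
np.set_printoptions(precision=2,suppress=True)
a=np.linspace(0,2*np.pi,73)
s=cv2.imread("pics/s3.png")
g=cv2.cvtColor(s,cv2.COLOR_BGR2GRAY); print(g[252:270,332:350])
for th in(75,85,95): print(blobs("s",s,(330,248,24,24),th,255,20))
for z in(.057,.064):
  p=proj("scene",np.stack([.516+.016*np.cos(a),.0976+.016*np.sin(a),0*a+z],1)); print(z,p.min(0),p.max(0),p[:-1].mean(0))
```

```text
[[ 38  38  37  37  37  37  40  40  40  39  37  38  42  75 123 148 147 139]
 [ 38  38  38  38  40  40  41  39  41  40  37  37  37  42  75 124 148 148]
 [ 38  38  38  39  40  41  41  45  49  43  40  37  37  38  42  75 124 148]
 [ 39  41  40  41  43  59  79  73  78  68  75  69  47  38  37  42  76 125]
 [ 40  42  41  44  59  81 101  98 101  96  97  87  70  66  40  38  43  76]
 [ 42  42  42  55  87  91 104 107 107 106 105  98  94  89  58  39  39  43]
 [ 40  42  46  74 101 101 107 107 107 107 107 106 106 100  83  47  39  38]
 [ 39  40  51  91  97 108 107 107 107 106 107 107 107 105  89  55  39  38]
 [ 38  39  52  98  92 107 107 107 107 107 107 107 107 106  93  65  38  38]
 [ 39  39  50  90  95  96 107 108 107 107 107 107 106 104 124  70  38  38]
 [ 38  38  46  74  94  85 100 107 107 107 107 105  97 118 141  57  39  40]
 [ 39  39  45  63  83  90  96 104 100 100 102 122 124 128 107  45  39  41]
 [ 39  38  44  61  68  80  91 100  97 102 127 132 128 100  59  45  40  42]
 [ 39  40  43  60  62  65  72  83  84  90 115 102  88  66  62  43  41  43]
 [ 40  40  42  54  63  64  64  65  65  68  69  66  68  65  58  42  41  44]
 [ 40  40  40  45  56  64  64  64  66  70  69  68  66  57  49  42  42  43]
 [ 40  40  40  40  46  54  60  65  67  69  69  70  58  47  42  43  43  43]
 [ 40  39  40  40  40  43  50  56  58  58  57  58  47  43  43  43  43  43]]
[(340.75, 260.31, 103.7, ''), (349.45, 252.04, 80.1, '')]
[(340.79, 260.32, 92.8, ''), (349.59, 252.0, 76.6, '')]
[(341.07, 260.31, 76.3, ''), (349.84, 252.05, 71.6, '')]
0.057 [334.47 254.38] [347.39 265.05] [340.93 259.69]
0.064 [334.58 252.77] [347.56 263.46] [341.06 258.09]
```

Call:
drive_tool([
  {"tx":0,"ty":0,"tz":-0.2,"twist":0},
  {"tx":0,"ty":0,"tz":-0.5,"twist":0},
  {"tx":0,"ty":0,"tz":-0.9,"twist":0},
  {"tx":0,"ty":0,"tz":-1.3,"twist":0},
  {"tx":0,"ty":0,"tz":-1.6,"twist":0},
  {"tx":0,"ty":0,"tz":-1.8,"twist":0},
  {"tx":0,"ty":0,"tz":-1.87,"twist":0},
  {"tx":0,"ty":0,"tz":-1.87,"twist":0},
  {"tx":0,"ty":0,"tz":-1.87,"twist":0},
  {"tx":0,"ty":0,"tz":-1.87,"twist":0},
])

```text
time_s: 12.02
position: [0.5034, 0.034, 0.0675]
ee_rot: [-3.127, 0.305, -0.001]
wrist_force: [-0.6, -0.9, 0.0]
width: 0.0417
gripper_force: 0.0
```

Call:
drive_tool([
  {"tx":0,"ty":0,"tz":0,"twist":0},
  {"tx":0,"ty":0,"tz":0,"twist":0},
  {"tx":0,"ty":0,"tz":0,"twist":0},
  {"tx":0,"ty":0,"tz":0,"twist":0},
  {"tx":0,"ty":0,"tz":0,"twist":0},
  {"tx":0,"ty":0,"tz":0,"twist":0},
  {"tx":0,"ty":0,"tz":0,"twist":0},
  {"tx":0,"ty":0,"tz":0,"twist":0},
  {"tx":0,"ty":0,"tz":0,"twist":0},
  {"tx":0,"ty":0,"tz":0,"twist":0},
], fingers=0, squeeze=30)

```text
time_s: 12.85
position: [0.5032, 0.034, 0.0672]
ee_rot: [-3.127, 0.305, -0.0]
wrist_force: [0.0, 0.0, 3.1]
width: 0.0157
gripper_force: 30.0
```

```bash
python3 st.py
```

```text
12.85 [0.5032 0.034  0.0672] closing 78.85480364725788 q [-0.0249  0.522   1.8966  0.0001  0.7228  1.7403] [0.0187 0.05   3.0844] 0.015702398318333848 30.00094771385193
```

Call:
drive_tool([
  {"tx":0.02,"ty":0.1,"tz":0,"twist":0},
  {"tx":0.06,"ty":0.3,"tz":0,"twist":0},
  {"tx":0.11,"ty":0.55,"tz":0,"twist":0},
  {"tx":0.16,"ty":0.8,"tz":0,"twist":0},
  {"tx":0.22,"ty":1.1,"tz":0,"twist":0},
  {"tx":0.28,"ty":1.4,"tz":0,"twist":0},
  {"tx":0.34,"ty":1.7,"tz":0,"twist":0},
  {"tx":0.38,"ty":1.9,"tz":0,"twist":0},
  {"tx":0.4,"ty":2.0,"tz":0,"twist":0},
  {"tx":0.4,"ty":2.0,"tz":0,"twist":0},
])

```text
time_s: 13.68
position: [0.5155, 0.095, 0.0671]
ee_rot: [-3.126, 0.304, -0.001]
wrist_force: [0.5, 1.0, 4.9]
width: 0.0155
gripper_force: 30.0
```

```bash
python3 st.py;  python3 - <<'E'
from h import *
a=vision.camera("scene")[:,:,::-1]; cv2.imwrite("pics/s4.png",a)
cv2.imwrite("pics/g4.png",cv2.convertScaleAbs(cv2.resize(a[220:330,300:410],None,fx=5,fy=5,interpolation=cv2.INTER_CUBIC),alpha=1.5))
E
```

```text
13.6833 [0.5155 0.095  0.0671] closing 78.90213638351622 q [0.0934 0.5483 1.8455 0.0005 0.747  1.8575] [0.5069 1.0418 4.8717] 0.015538638266810298 30.002119839191437
```

View pics/g4.png

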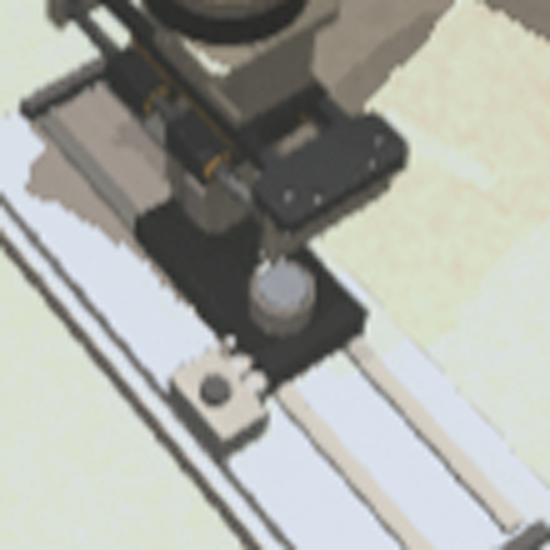

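Filter still seated (crop (282,288)); the ball at crop (228,343) is about 19 mm short of the notch between ribs (243,362) and (258,382). Creeping on and watching the force.

Call:
drive_tool([
  {"tx":0.005,"ty":0.025,"tz":0,"twist":0},
  {"tx":0.01,"ty":0.05,"tz":0,"twist":0},
  {"tx":0.02,"ty":0.1,"tz":0,"twist":0},
  {"tx":0.025,"ty":0.125,"tz":0,"twist":0},
  {"tx":0.03,"ty":0.15,"tz":0,"twist":0},
  {"tx":0.035,"ty":0.175,"tz":0,"twist":0},
  {"tx":0.04,"ty":0.2,"tz":0,"twist":0},
  {"tx":0.04,"ty":0.2,"tz":0,"twist":0},
  {"tx":0.04,"ty":0.2,"tz":0,"twist":0},
  {"tx":0.04,"ty":0.2,"tz":0,"twist":0},
])

```text
time_s: 14.57
position: [0.5165, 0.1002, 0.0671]
ee_rot: [-3.126, 0.305, -0.001]
wrist_force: [0.8, -0.3, 5.9]
width: 0.016
gripper_force: 30.0
```

Call:
drive_tool([
  {"tx":0.005,"ty":0.025,"tz":0,"twist":0},
  {"tx":0.01,"ty":0.05,"tz":0,"twist":0},
  {"tx":0.016,"ty":0.08,"tz":0,"twist":0},
  {"tx":0.02,"ty":0.1,"tz":0,"twist":0},
  {"tx":0.02,"ty":0.1,"tz":0,"twist":0},
  {"tx":0.02,"ty":0.1,"tz":0,"twist":0},
  {"tx":0.02,"ty":0.1,"tz":0,"twist":0},
  {"tx":0.02,"ty":0.1,"tz":0,"twist":0},
  {"tx":0.02,"ty":0.1,"tz":0,"twist":0},
  {"tx":0.02,"ty":0.1,"tz":0,"twist":0},
])

```text
time_s: 15.4
position: [0.5171, 0.1032, 0.0671]
ee_rot: [-3.126, 0.305, -0.001]
wrist_force: [-0.0, -0.2, 5.8]
width: 0.0151
gripper_force: 30.0
```

Call:
drive_tool([
  {"tx":0.004,"ty":0.02,"tz":0,"twist":0},
  {"tx":0.008,"ty":0.04,"tz":0,"twist":0},
  {"tx":0.01,"ty":0.05,"tz":0,"twist":0},
  {"tx":0.01,"ty":0.05,"tz":0,"twist":0},
  {"tx":0.01,"ty":0.05,"tz":0,"twist":0},
  {"tx":0.01,"ty":0.05,"tz":0,"twist":0},
  {"tx":0.01,"ty":0.05,"tz":0,"twist":0},
  {"tx":0.01,"ty":0.05,"tz":0,"twist":0},
  {"tx":0.01,"ty":0.05,"tz":0,"twist":0},
  {"tx":0.01,"ty":0.05,"tz":0,"twist":0},
])

```text
time_s: 16.23
position: [0.5173, 0.1045, 0.0671]
ee_rot: [-3.127, 0.305, -0.001]
wrist_force: [-0.2, 0.5, 5.8]
width: 0.0156
gripper_force: 30.0
```

Call:
drive_tool([
  {"tx":0.004,"ty":0.02,"tz":0,"twist":0},
  {"tx":0.008,"ty":0.04,"tz":0,"twist":0},
  {"tx":0.01,"ty":0.05,"tz":0,"twist":0},
  {"tx":0.01,"ty":0.05,"tz":0,"twist":0},
  {"tx":0.01,"ty":0.05,"tz":0,"twist":0},
  {"tx":0.01,"ty":0.05,"tz":0,"twist":0},
  {"tx":0.01,"ty":0.05,"tz":0,"twist":0},
  {"tx":0.01,"ty":0.05,"tz":0,"twist":0},
  {"tx":0.01,"ty":0.05,"tz":0,"twist":0},
  {"tx":0.01,"ty":0.05,"tz":0,"twist":0},
])

```text
time_s: 17.07
position: [0.5175, 0.1053, 0.0671]
ee_rot: [3.126, -0.305, -0.0]
wrist_force: [-0.1, -8.0, 7.3]
width: 0.0155
gripper_force: 30.0
```

Call:
drive_tool([
  {"tx":0.004,"ty":0.02,"tz":0,"twist":0},
  {"tx":0.008,"ty":0.04,"tz":0,"twist":0},
  {"tx":0.01,"ty":0.05,"tz":0,"twist":0},
  {"tx":0.01,"ty":0.05,"tz":0,"twist":0},
  {"tx":0.01,"ty":0.05,"tz":0,"twist":0},
  {"tx":0.01,"ty":0.05,"tz":0,"twist":0},
  {"tx":0.01,"ty":0.05,"tz":0,"twist":0},
  {"tx":0.01,"ty":0.05,"tz":0,"twist":0},
  {"tx":0.01,"ty":0.05,"tz":0,"twist":0},
  {"tx":0.01,"ty":0.05,"tz":0,"twist":0},
])

```text
time_s: 17.9
position: [0.5179, 0.1073, 0.0671]
ee_rot: [3.126, -0.305, 0.0]
wrist_force: [-0.0, -2.1, 4.4]
width: 0.0158
gripper_force: 30.0
```

Call:
drive_tool([
  {"tx":0.004,"ty":0.02,"tz":0,"twist":0},
  {"tx":0.008,"ty":0.04,"tz":0,"twist":0},
  {"tx":0.01,"ty":0.05,"tz":0,"twist":0},
  {"tx":0.01,"ty":0.05,"tz":0,"twist":0},
  {"tx":0.01,"ty":0.05,"tz":0,"twist":0},
  {"tx":0.01,"ty":0.05,"tz":0,"twist":0},
  {"tx":0.01,"ty":0.05,"tz":0,"twist":0},
  {"tx":0.01,"ty":0.05,"tz":0,"twist":0},
  {"tx":0.01,"ty":0.05,"tz":0,"twist":0},
  {"tx":0.01,"ty":0.05,"tz":0,"twist":0},
])

```text
time_s: 18.73
position: [0.5182, 0.109, 0.0671]
ee_rot: [-3.127, 0.305, -0.001]
wrist_force: [0.5, 0.6, 6.0]
width: 0.0158
gripper_force: 30.0
```

Call:
drive_tool([
  {"tx":0.004,"ty":0.02,"tz":0,"twist":0},
  {"tx":0.008,"ty":0.04,"tz":0,"twist":0},
  {"tx":0.01,"ty":0.05,"tz":0,"twist":0},
  {"tx":0.01,"ty":0.05,"tz":0,"twist":0},
  {"tx":0.01,"ty":0.05,"tz":0,"twist":0},
  {"tx":0.01,"ty":0.05,"tz":0,"twist":0},
  {"tx":0.01,"ty":0.05,"tz":0,"twist":0},
  {"tx":0.01,"ty":0.05,"tz":0,"twist":0},
  {"tx":0.01,"ty":0.05,"tz":0,"twist":0},
  {"tx":0.01,"ty":0.05,"tz":0,"twist":0},
])

```text
time_s: 19.57
position: [0.5186, 0.1107, 0.0671]
ee_rot: [-3.126, 0.305, -0.001]
wrist_force: [0.5, 1.7, 5.1]
width: 0.0158
gripper_force: 30.0
```

Call:
drive_tool([
  {"tx":0.004,"ty":0.02,"tz":0,"twist":0},
  {"tx":0.008,"ty":0.04,"tz":0,"twist":0},
  {"tx":0.01,"ty":0.05,"tz":0,"twist":0},
  {"tx":0.01,"ty":0.05,"tz":0,"twist":0},
  {"tx":0.01,"ty":0.05,"tz":0,"twist":0},
  {"tx":0.01,"ty":0.05,"tz":0,"twist":0},
  {"tx":0.01,"ty":0.05,"tz":0,"twist":0},
  {"tx":0.01,"ty":0.05,"tz":0,"twist":0},
  {"tx":0.01,"ty":0.05,"tz":0,"twist":0},
  {"tx":0.01,"ty":0.05,"tz":0,"twist":0},
])

```text
time_s: 20.4
position: [0.5189, 0.1121, 0.0671]
ee_rot: [-3.126, 0.305, -0.001]
wrist_force: [0.1, 3.7, 5.3]
width: 0.0159
gripper_force: 30.0
```

Call:
drive_tool([
  {"tx":0.004,"ty":0.02,"tz":0,"twist":0},
  {"tx":0.008,"ty":0.04,"tz":0,"twist":0},
  {"tx":0.008,"ty":0.04,"tz":0,"twist":0},
  {"tx":0.008,"ty":0.04,"tz":0,"twist":0},
  {"tx":0.008,"ty":0.04,"tz":0,"twist":0},
  {"tx":0.008,"ty":0.04,"tz":0,"twist":0},
  {"tx":0.008,"ty":0.04,"tz":0,"twist":0},
  {"tx":0.008,"ty":0.04,"tz":0,"twist":0},
  {"tx":0.008,"ty":0.04,"tz":0,"twist":0},
  {"tx":0.008,"ty":0.04,"tz":0,"twist":0},
])

```text
time_s: 21.23
position: [0.5191, 0.1133, 0.0671]
ee_rot: [-3.127, 0.305, -0.001]
wrist_force: [0.7, 2.3, 4.8]
width: 0.0156
gripper_force: 30.0
```

Call:
drive_tool([
  {"tx":0.004,"ty":0.02,"tz":0,"twist":0},
  {"tx":0.006,"ty":0.03,"tz":0,"twist":0},
  {"tx":0.006,"ty":0.03,"tz":0,"twist":0},
  {"tx":0.006,"ty":0.03,"tz":0,"twist":0},
  {"tx":0.006,"ty":0.03,"tz":0,"twist":0},
  {"tx":0.006,"ty":0.03,"tz":0,"twist":0},
  {"tx":0.006,"ty":0.03,"tz":0,"twist":0},
  {"tx":0.006,"ty":0.03,"tz":0,"twist":0},
  {"tx":0.006,"ty":0.03,"tz":0,"twist":0},
  {"tx":0.006,"ty":0.03,"tz":0,"twist":0},
])

```text
time_s: 22.07
position: [0.5193, 0.1142, 0.0671]
ee_rot: [-3.126, 0.305, -0.001]
wrist_force: [1.1, 2.5, 5.1]
width: 0.0159
gripper_force: 30.0
```

Call:
drive_tool([
  {"tx":0.004,"ty":0.02,"tz":0,"twist":0},
  {"tx":0.006,"ty":0.03,"tz":0,"twist":0},
  {"tx":0.006,"ty":0.03,"tz":0,"twist":0},
  {"tx":0.006,"ty":0.03,"tz":0,"twist":0},
  {"tx":0.006,"ty":0.03,"tz":0,"twist":0},
  {"tx":0.006,"ty":0.03,"tz":0,"twist":0},
  {"tx":0.006,"ty":0.03,"tz":0,"twist":0},
  {"tx":0.006,"ty":0.03,"tz":0,"twist":0},
  {"tx":0.006,"ty":0.03,"tz":0,"twist":0},
  {"tx":0.006,"ty":0.03,"tz":0,"twist":0},
])

```text
time_s: 22.9
position: [0.5195, 0.1151, 0.0671]
ee_rot: [-3.126, 0.305, -0.001]
wrist_force: [0.9, 3.3, 5.9]
width: 0.0159
gripper_force: 30.0
```

Call:
drive_tool([
  {"tx":0.002,"ty":0.01,"tz":0,"twist":0},
  {"tx":0.004,"ty":0.02,"tz":0,"twist":0},
  {"tx":0.004,"ty":0.02,"tz":0,"twist":0},
  {"tx":0.004,"ty":0.02,"tz":0,"twist":0},
  {"tx":0.004,"ty":0.02,"tz":0,"twist":0},
  {"tx":0.004,"ty":0.02,"tz":0,"twist":0},
  {"tx":0.004,"ty":0.02,"tz":0,"twist":0},
  {"tx":0.004,"ty":0.02,"tz":0,"twist":0},
  {"tx":0.004,"ty":0.02,"tz":0,"twist":0},
  {"tx":0.004,"ty":0.02,"tz":0,"twist":0},
])

```text
time_s: 23.73
position: [0.5195, 0.1155, 0.0671]
ee_rot: [3.127, -0.305, 0.0]
wrist_force: [1.3, 1.2, 5.6]
width: 0.0152
gripper_force: 30.0
```

Call:
drive_tool([
  {"tx":0.002,"ty":0.01,"tz":0,"twist":0},
  {"tx":0.004,"ty":0.02,"tz":0,"twist":0},
  {"tx":0.004,"ty":0.02,"tz":0,"twist":0},
  {"tx":0.004,"ty":0.02,"tz":0,"twist":0},
  {"tx":0.004,"ty":0.02,"tz":0,"twist":0},
  {"tx":0.004,"ty":0.02,"tz":0,"twist":0},
  {"tx":0.004,"ty":0.02,"tz":0,"twist":0},
  {"tx":0.004,"ty":0.02,"tz":0,"twist":0},
  {"tx":0.004,"ty":0.02,"tz":0,"twist":0},
  {"tx":0.004,"ty":0.02,"tz":0,"twist":0},
])

```text
time_s: 24.57
position: [0.5196, 0.1159, 0.0671]
ee_rot: [3.126, -0.305, 0.0]
wrist_force: [1.0, -0.3, 7.5]
width: 0.016
gripper_force: 30.0
```

Call:
drive_tool([
  {"tx":0.002,"ty":0.01,"tz":0,"twist":0},
  {"tx":0.002,"ty":0.01,"tz":0,"twist":0},
  {"tx":0.002,"ty":0.01,"tz":0,"twist":0},
  {"tx":0.002,"ty":0.01,"tz":0,"twist":0},
  {"tx":0.002,"ty":0.01,"tz":0,"twist":0},
  {"tx":0.002,"ty":0.01,"tz":0,"twist":0},
  {"tx":0.002,"ty":0.01,"tz":0,"twist":0},
  {"tx":0.002,"ty":0.01,"tz":0,"twist":0},
  {"tx":0.002,"ty":0.01,"tz":0,"twist":0},
  {"tx":0.002,"ty":0.01,"tz":0,"twist":0},
])

```text
time_s: 25.4
position: [0.5197, 0.1161, 0.0671]
ee_rot: [3.126, -0.305, 0.0]
wrist_force: [1.0, 0.0, 6.8]
width: 0.0157
gripper_force: 30.0
```

Call:
drive_tool([
  {"tx":0.002,"ty":0.01,"tz":0,"twist":0},
  {"tx":0.004,"ty":0.02,"tz":0,"twist":0},
  {"tx":0.004,"ty":0.02,"tz":0,"twist":0},
  {"tx":0.004,"ty":0.02,"tz":0,"twist":0},
  {"tx":0.004,"ty":0.02,"tz":0,"twist":0},
  {"tx":0.004,"ty":0.02,"tz":0,"twist":0},
  {"tx":0.004,"ty":0.02,"tz":0,"twist":0},
  {"tx":0.004,"ty":0.02,"tz":0,"twist":0},
  {"tx":0.004,"ty":0.02,"tz":0,"twist":0},
  {"tx":0.004,"ty":0.02,"tz":0,"twist":0},
])

```text
time_s: 26.23
position: [0.5197, 0.1164, 0.0671]
ee_rot: [3.126, -0.305, -0.0]
wrist_force: [0.6, -2.2, 7.3]
width: 0.0155
gripper_force: 30.0
```

```bash
python3 st.py;  python3 - <<'E'
from h import *
a=vision.camera("scene")[:,:,::-1]; cv2.imwrite("pics/s5.png",a)
cv2.imwrite("pics/g5.png",cv2.convertScaleAbs(cv2.resize(a[230:310,310:400],None,fx=7,fy=7,interpolation=cv2.INTER_CUBIC),alpha=1.5))
E
```

```text
26.2333 [0.5197 0.1164 0.0671] closing 78.85992037866433 q [ 0.1334  0.5601  1.8225 -0.0012  0.7592  1.8995] [ 0.6489 -2.2331  7.2705] 0.015520711213917881 30.00251680612564
```

View pics/g5.png

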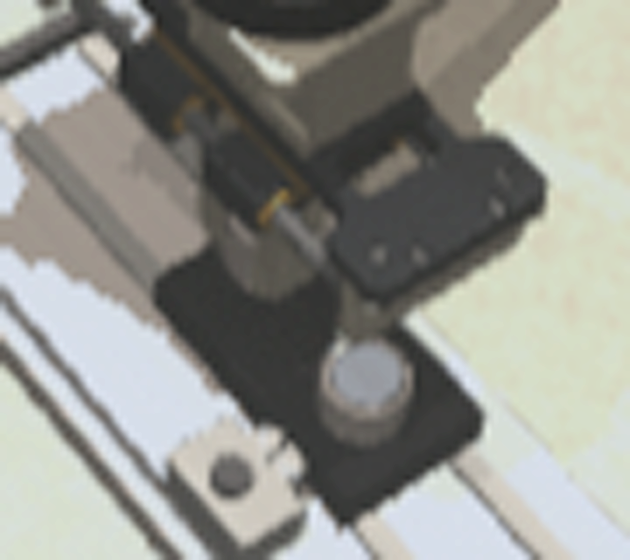

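The ball has disappeared into the notch, the filter is still seated level with the block's centre, and the force has changed sign. Easing back to the centre and holding.

Call:
drive_tool([
  {"tx":-0.002,"ty":-0.01,"tz":0,"twist":0},
  {"tx":-0.003,"ty":-0.015,"tz":0,"twist":0},
  {"tx":-0.003,"ty":-0.015,"tz":0,"twist":0},
  {"tx":-0.003,"ty":-0.015,"tz":0,"twist":0},
  {"tx":-0.003,"ty":-0.015,"tz":0,"twist":0},
  {"tx":-0.003,"ty":-0.015,"tz":0,"twist":0},
  {"tx":-0.003,"ty":-0.015,"tz":0,"twist":0},
  {"tx":-0.003,"ty":-0.015,"tz":0,"twist":0},
  {"tx":-0.003,"ty":-0.015,"tz":0,"twist":0},
  {"tx":-0.003,"ty":-0.015,"tz":0,"twist":0},
])

```text
time_s: 27.12
position: [0.5197, 0.1162, 0.0671]
ee_rot: [3.126, -0.305, 0.0]
wrist_force: [0.9, -0.6, 6.9]
width: 0.0157
gripper_force: 30.0
```

Call:
drive_tool([
  {"tx":0,"ty":0,"tz":0,"twist":0},
  {"tx":0,"ty":0,"tz":0,"twist":0},
  {"tx":0,"ty":0,"tz":0,"twist":0},
  {"tx":0,"ty":0,"tz":0,"twist":0},
  {"tx":0,"ty":0,"tz":0,"twist":0},
  {"tx":0,"ty":0,"tz":0,"twist":0},
  {"tx":0,"ty":0,"tz":0,"twist":0},
  {"tx":0,"ty":0,"tz":0,"twist":0},
  {"tx":0,"ty":0,"tz":0,"twist":0},
  {"tx":0,"ty":0,"tz":0,"twist":0},
])

```text
time_s: 27.95
position: [0.5197, 0.1162, 0.0671]
ee_rot: [3.126, -0.305, 0.0]
wrist_force: [1.5, -0.2, 6.7]
width: 0.0156
gripper_force: 30.0
```

```bash
python3 -c "
from plant import ticket
print(ticket.close_job())"
```

```text
the job is handed in; nothing more can be done
None
```

The job is handed in at 28 s: the filter is seated in the pocket, and the carriage is at rest in the notch with the tab still gripped. I saw no disturbance to the other bin pieces and never went near the jar, but I did not re-check either at the end.

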